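# Clamp the toy wagon and hold its roof over the dowels

## Robot

A 6-joint arm with a two-finger parallel gripper is mounted at the origin on a cart in front of the work surface, level with it; the furniture and walls round the work are solid. World frame = base frame: x ahead of the robot, y to its left, z up, the work surface at z = 0. Lengths are in m, angles in degrees, forces in N, time in s.
With the tool pointing down it reaches from about 0.375 to 0.9 m from the base axis. Payload 3.1 kg.
Tool frame: the origin (TCP) lies midway between the tips of the shut fingers; the grasp point (between the pads) lies 19 mm behind it (bot.hold_point_z is the distance from the TCP to the grasp point, in m); z points along the fingers, y is the line along which they close (so a half turn about z gives the same grasp; the last joint's range is limited). The gripper opens to 87 mm and grips with 3 to 60 N. Pads are 19 mm wide; open, the fingers measure 117 mm over their backs; the gripper's body (75 mm by 190 mm) begins 51 mm behind the grasp point.
Start: joints at [55.319, 30.224, 82.088, -0, 67.689, -10.227], TCP at [0.259, 0.569, 0.223] pointing down, gripper open.
Joint ranges: [-176.69, 176.69], [-43.24, 126.21], [12.49, 139.97], [-82, 262], [0, 151.66], [-163.58, 163.58]. Speed limits (degrees/s): [159.86, 159.86, 180, 180, 180, 180].

## Interface

Orientations are given as a 3x3 rotation matrix whose columns are the frame's x, y, z axes.
In Python, from rig import read_state, optics, order, bot gives the robot as it stands.
- The arm moves only by the tool drive_tool, never from a script. Its argument "steps" is a list of rows, each a list of 7 numbers: the finger opening in mm, from 0 to 87, then the shift along the tool's x, y, z normalised to -1 to 1, where 1 is 0.12 m, then the turn, a rotation vector about the tool's x, y, z normalised to -1 to 1, where 1 is 1.5 rad. In form: [[jaw, tx, ty, tz, ax, ay, az], ...]. A call has 1 to 8 rows; each row is the pose to reach, as a shift and turn from the pose commanded when the call began, along the tool's axes at that moment; what a row does not reach only later rows make up. A row lasts 1/10 s, in which the tool goes at most 50 mm and 8.59 degrees, less where a joint would pass 70% of its speed; a pose out of reach is approached as far as the arm can. A call with a number of a shift or a turn outside -1 to 1 is refused whole. A call with a gripper value outside its range is refused whole. The fingers move at their own pace and stop on an object; the grip force is fixed at half the most. Time passes only in rows, so rows that repeat a pose let the fingers close. It gives the time, the measured TCP pose, the force, the opening and the grip force at its end, in the units of the state.
- read_state(): the state, without advancing time (a new reading comes with each control period).
- optics.capture(name): name is "side" or "top" or "wrist"; returns a dict with "color" (400x640x3 uint8, blue, green, red), "range_z" (400x640 float32, m along the optical axis (not along the pixel's ray), 0 where there is no reading), "fx", "fy", "cx", "cy" (pixels), "rvec" (rotation vector, rad) and "tvec" (3), from world to camera coordinates, as OpenCV has them. Camera axes: x right, y down, z forward; pixel columns grow to the right and rows downward; lengths in m; the calibration is good to about 2 mm. A picture is of the moment at which its call begins.
- order.hand_in(): hands the job in; it is judged then, once.
The state is a dict: "time_s": time; "joint_positions": joint angles; "qvel": joint speeds; "tau": joint torques, N m; "position": TCP position; "tcp_rot": TCP orientation; "force": force on the tool from outside, world axes, zero at the start; "moment": the same for the moment, N m; "opening": opening from 0.0 (shut) to 1.0 (fully open); "grasp_force": force on a finger pad.
Only numpy, scipy, OpenCV 4.12 (cv2) and the standard library are available. Lean on these libraries where they do the work, as an engineer would, in place of code of your own. Each camera call takes 0.05 s, during which the arm holds its last target. There are 200 camera calls.

## Task

Close the toggle clamp of the gluing jig fully down onto the toy wagon's floor. Then fetch the long roof board, the one with two holes, over the things standing in between, and finish while still holding it level about a centimetre above the tips of the wagon's two dowels, with its holes lined up over them, ready for glue to be brushed on. The roof must never touch the jig, the clamp or the wagon; leave the block, bottle, tin and the short roof board where they are.

Things in the scene. Friction and masses are not known exactly. Their poses are not given: they have to be found in the camera images.
- jig: Wooden gluing jig fixed to the bench, turned up to 17 degrees: base board 150 (x) x 200 (y) x 18 mm, origin at the centre of its underside, z up. Fences along its +x and +y edges rise to z 34 mm. In it lies the toy wagon; on its -y half stands a metal toggle clamp with a red handle.
- wagon: Half-built toy wagon fixed in the jig; its origin and axes are the jig's. A 5 mm plywood floor (x -51 to -1, y 2 to 76 mm, top at z 23) and beside it a 12 mm wooden block (x 0 to 50, y 15 to 75, top at z 30) with two upright 8 mm dowels at x 25, y 25 and 65 mm, tips at z 50.
- jig_lever (a joint): The toggle clamp, rad: 0 = fully closed, 1.4 = wide open; starts at 0.7 to 1.1. As it grows the arm's +y end rises and the red handle leans over to -y. Push the arm over and down from above, or bring the handle upright, to close it. Light friction, no spring or snap; left closed it stays closed.
- clamp_hinge (a point): On the clamp's hinge line, which is parallel to the jig's x axis (jig frame x -35, y -58, z 46 mm), axes as the jig's. From here, at lever 0: the arm runs 99 mm along +y, 10 mm wide, top 6 mm above the hinge; 94 mm out an 8 mm foot screw stands 10 mm above the hinge; the red handle (y -31 to -6) stands 100 mm up.
- dowel_mid (a point): The point midway between the tips of the wagon's two dowels (jig frame x 25, y 45, z 50 mm), axes as the jig's. The dowels lie 20 mm either side of it along the jig's y axis.
- roof: The long roof board: plain pine, 44 (x) x 90 (y) x 20 (z) mm with rounded corners, two 9 mm holes bored through from top to bottom 20 mm either side of the centre along its y axis (its long axis). Origin at the centre of its underside. 40 to 80 g. Lies flat on the bench on the robot's right; grip it across its 44 mm width.
- short_roof: A bystander: the short roof board of the same wood, 44 (x) x 64 (y) x 20 (z) mm with a single hole in the middle; lies near the long one, and the two may have changed places. Origin at the centre of its underside.
- tape_block: A bystander: wooden block 100 x 100 x 110 mm high, standing loose in the row between jig and roofs. Origin at the centre of its underside.
- wood_glue: A bystander: white glue bottle, 58 mm across, 187 mm high with its nozzle, standing loose in the same row; the order in the row changes. Origin at the centre of its underside.
- glue_tin: A bystander: yellow tin, 110 mm across, 128 mm high, standing loose in the same row. Origin at the centre of its underside.
Mind the look-alikes: they are no part of the job. Leave any black or turquoise look-alike of the roof alone.

How it is judged (in metres and radians):
On the way, in this order (a step that is already met when the one before it is completed fails the run):
1. the clamp is closed fully down (value of joint jig_lever below 0.06 rad), for 0.2 s.
2. the long roof board has been picked up (height (world z) of roof above 0.1 m and contact force between the fingers and roof above 1 N), for 0.2 s.
At the end, for the whole second after the job is handed in: Clamp within 0.08 rad of closed; long roof held still in the fingers, level within 0.12 rad, underside 3 to 20 mm above the dowel tips, centre within 6 mm of the middle between the dowels, long axis within 0.14 rad of their line, touching nothing but the fingers (value of joint jig_lever below 0.08 rad and z of roof in the frame of dowel_mid between 0.003 and 0.02 m and horizontal distance between roof and dowel_mid below 0.006 m and angle between the y axis of roof and the y axis of jig, either way round below 0.14 rad and angle between roof's own z axis and vertical below 0.12 rad and contact force between the fingers and roof above 1 N and contact force between roof and jig below 0.1 N and linear speed of roof below 0.02 m/s); the arm keeps its last pose, push and grip.
It fails at once if the roof board touches the jig, clamp or wagon (contact force between roof and jig above 0.5 N).
It fails at once if a bystander is shifted by more than 20 mm or knocked over (distance of any of tape_block, wood_glue, glue_tin, short_roof from where it was at the start of the episode above 0.02 m or angle between any of tape_block, wood_glue, glue_tin's own z axis and vertical above 0.3 rad).
It also fails if it takes over 54 s, if anything falls off the work surface, if the arm or the gripper's body presses on something with over 40 N, if the wrist force passes 120 N, or if a joint passes its speed limit or range.

## Working session

There is one attempt and no reset: what is moved stays moved. The work goes in short steps, Python scripts to look and compute and a tool call to move; the robot and the scene stay as the last step left them, time stands still between calls to the robot, and variables do not carry over. Pictures are saved under pics/ and viewed, at most 10 in all, crops included, and the job is handed in when it is done.

Besides the shell and the picture viewer there is one more tool, called after "Request:" by a JSON object that holds its "op" and its "data". drive_tool: Moves the arm, as the interface text tells. Scaled input: -1 to 1 covers 0.12 m each way for a shift and 1.5 rad each way for a turn. Its arguments: {"type":"object","properties":{"steps":{"type":"array"}},"required":["steps"]}

```bash
mkdir -p pics; cat > h.py <<'E'
import numpy as np,cv2
from rig import read_state,optics,order,bot
def cap(n):
    c=optics.capture(n); c['R']=cv2.Rodrigues(np.array(c['rvec'],float))[0]; c['t']=np.array(c['tvec'],float).reshape(3); return c
def cloud(c):
    v,u=np.mgrid[0:400,0:640]; z=c['range_z'].astype(float)
    P=np.stack([(u-c['cx'])/c['fx']*z,(v-c['cy'])/c['fy']*z,z],-1)
    W=(P-c['t'])@c['R']; W[z==0]=np.nan; return W
def ray(c,u,v,h):
    d=c['R'].T@np.array([(u-c['cx'])/c['fx'],(v-c['cy'])/c['fy'],1.]); o=-c['R'].T@c['t']
    return o+d*(h-o[2])/d[2]
def proj(c,p):
    q=c['R']@np.array(p)+c['t']; return q[0]/q[2]*c['fx']+c['cx'],q[1]/q[2]*c['fy']+c['cy']
E
python3 - <<'E'
from h import *
for n in('top','side'):
    c=cap(n); cv2.imwrite(f'pics/{n}1.png',c['color']); np.savez(f'{n}1.npz',**c)
    print(n,-c['R'].T@c['t'],c['R'][2],c['fx'])
s=read_state();print(s['position'],s['tcp_rot'],s['time_s'],bot.hold_point_z)
E
```

```text
top [ 0.29944776 -0.12632283  1.84102988] [ 0.12751817  0.01050414 -0.99178061] 497.49427985455077
side [ 0.48737899 -1.08841773  0.91668592] [ 0.03972041  0.75212582 -0.65782144] 458.73664009875966
[0.25833235 0.56839825 0.22166867] [[-9.10299453e-01  4.13948980e-01 -1.07158668e-03]
 [ 4.13950245e-01  9.10298119e-01 -1.59036038e-03]
 [ 3.17135280e-04 -1.89128775e-03 -9.99998161e-01]] 0.1 0.0187
```

View pics/top1.png

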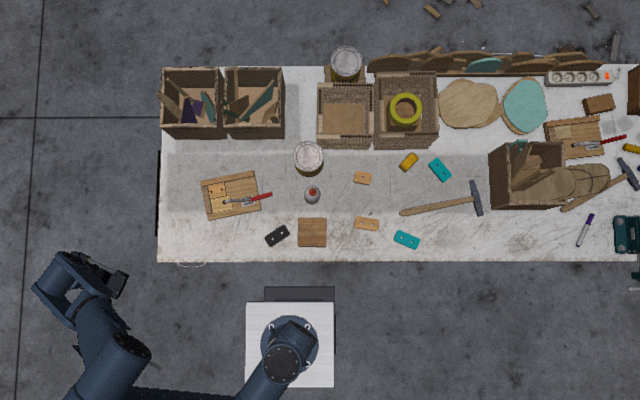

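View pics/side1.png

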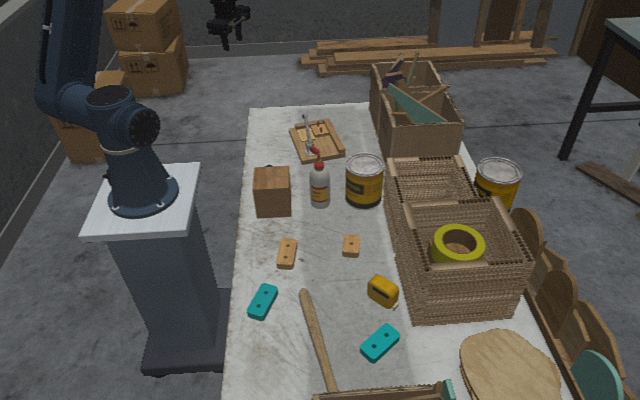

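The top view shows the jig at (231,195) and the row of block (312,232), bottle (312,194) and tin (308,158). The pine boards are at (366,224) and (362,178). Black (277,236) and turquoise (406,240), (440,170) are look-alikes. In the side view, the pine board at (287,253) looks longer with two holes and (351,245) looks shorter. Next I confirm this in a crop and measure.

```bash
cat > m.py <<'E'
from h import *
T=dict(np.load('top1.npz'));S=dict(np.load('side1.npz'))
a=cv2.resize(T['color'][165:240,340:390],None,fx=8,fy=8,interpolation=cv2.INTER_CUBIC)
b=cv2.resize(T['color'][160:235,190:280],None,fx=4.4,fy=8*75/75*1.0,interpolation=cv2.INTER_CUBIC)
b=cv2.resize(T['color'][165:225,195:275],None,fx=5,fy=5,interpolation=cv2.INTER_CUBIC)
b=cv2.copyMakeBorder(b,0,a.shape[0]-b.shape[0],0,0,cv2.BORDER_CONSTANT)
cv2.imwrite('pics/crop1.png',np.hstack([a,b]))
W=cloud(T);v,u=np.mgrid[0:400,0:640]
def obj(m,name):
    p=W[m]; z=np.median(p[:,2]); q=p[np.abs(p[:,2]-z)<.006]
    r=cv2.minAreaRect(q[:,:2].astype(np.float32)); print(name,z.round(4),q.mean(0).round(4),np.round(r[0],4),np.round(r[1],4),round(r[2],2))
for n,(x,y) in dict(boardA=(366,224),boardB=(362,178),block=(312,232),bottle=(312,194),tin=(308,158),jig=(231,195)).items():
    w=18 if n in('boardA','boardB') else 25
    if n=='jig': w=40
    zmin=.010 if w==18 else .1
    if n=='jig': m=(abs(u-x)<w)&(abs(v-y)<35)&(W[...,2]>.012)&(W[...,2]<.04)
    else: m=(abs(u-x)<w)&(abs(v-y)<w)&(W[...,2]>zmin)
    obj(m,n)
bg=T['color'].astype(int)
red=(bg[...,2]>150)&(bg[...,1]<70)&(bg[...,0]<70)&(abs(u-231)<50)&(abs(v-195)<30)
print('red',red.sum(),np.nanpercentile(W[red],[0,50,100],axis=0).round(3),u[red].min(),u[red].max())
s=S['color'].astype(int);WS=cloud(S)
rs=(s[...,2]>130)&(s[...,1]<70)&(s[...,0]<70)&(abs(u-310)<20)&(abs(v-130)<25);print('redside',rs.sum(),np.nanpercentile(WS[rs],[0,50,100],axis=0).round(3))
E
python3 m.py
```

```text
boardA 0.0205 [ 0.4327 -0.2839  0.0207] [ 0.4326 -0.2836] [0.0901 0.0446] 80.09
boardB 0.0208 [ 0.6046 -0.27    0.0213] [ 0.6035 -0.2708] [0.0631 0.0449] 78.99
block 0.1108 [ 0.3975 -0.0857  0.1109] [ 0.3988 -0.0856] [0.0979 0.0977] 89.84
bottle 0.1225 [ 0.5339 -0.084   0.1228] [ 0.5277 -0.0774] [0.0728 0.1691] 89.94
tin 0.1258 [ 0.6636 -0.0731  0.1256] [ 0.676  -0.0773] [0.1091 0.138 ] 63.88
jig 0.0235 [0.5292 0.2086 0.0228] [0.5577 0.2213] [0.1903 0.2   ] 11.57
  return np.nanmean(a, axis, out=out, keepdims=keepdims)
Traceback (most recent call last):
  File "m.py", line 21, in <module>
    print('red',red.sum(),np.nanpercentile(W[red],[0,50,100],axis=0).round(3),u[red].min(),u[red].max())
                                                                              ~~~~~~~~~~^^
ValueError: zero-size array to reduction operation minimum which has no identity
```

View pics/crop1.png

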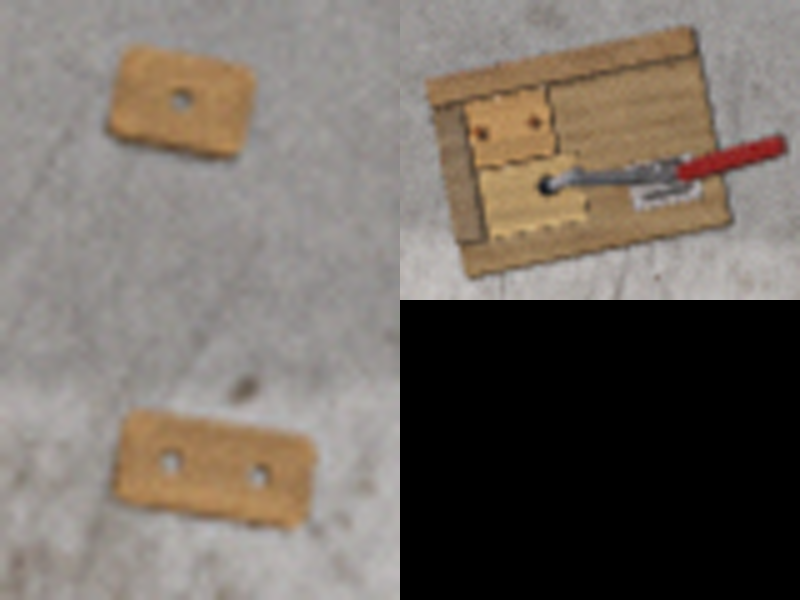

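The crop confirms the choice. The board at crop (215,468), full-image (366,224), has two holes and measures 90x44 mm, so it is the long roof. The one at (180,100) has a single hole and is 63 mm, so it is the short one. Now the jig pose and lever angle.

```bash
cat > m2.py <<'E'
from h import *
T=dict(np.load('top1.npz'));S=dict(np.load('side1.npz'))
pts=[((692,27),(75,-100,34)),((427,80),(75,100,34)),((730,222),(-75,-100,18)),((470,277),(-75,100,34)),((483,133),(25,65,50)),((535,122),(25,25,50))]
A=np.array([ray(T,(p[0]-400)/5+195-.4,p[1]/5+165-.4,q[2]/1e3)[:2] for p,q in pts]);B=np.array([q[:2] for _,q in pts])/1e3
a0,b0=A.mean(0),B.mean(0);H=(B-b0).T@(A-a0);yaw=np.arctan2(H[0,1]-H[1,0],H[0,0]+H[1,1])
R=np.array([[np.cos(yaw),-np.sin(yaw)],[np.sin(yaw),np.cos(yaw)]]);t=a0-R@b0
print('jig yaw',np.degrees(yaw),'t',t,'res mm',((A-(B@R.T+t))*1e3).round(1).tolist())
np.savez('jig.npz',R=R,t=t,yaw=yaw)
for n,c in(('top',T),('side',S)):
    W=cloud(c); J=W.copy(); J[...,:2]=(W[...,:2]-t)@R; J=J*1e3
    m=(abs(J[...,0]+35)<12)&(J[...,1]>-200)&(J[...,1]<70)&(J[...,2]>30)&(J[...,2]<190)
    g=c['color'].astype(int); red=m&(g[...,2]>1.8*g[...,1])
    print(n,'red',red.sum(),np.percentile(J[red],[2,50,98],axis=0).round(0).tolist() if red.sum() else '')
    q=J[m&~red]; q=q[q[:,1].argsort()]; print(q[::max(1,len(q)//14)].round(0).tolist())
    q=J[red]; q=q[q[:,1].argsort()]; print(q[::max(1,len(q)//10)].round(0).tolist())
mid=R@np.array([.025,.045])+t; print('mid',mid,'hinge',R@np.array([-.035,-.058])+t)
W=cloud(T);v,u=np.mgrid[0:400,0:640]
q=W[(abs(u-366)<18)&(abs(v-224)<18)&(W[...,2]>.012)][:,:2].astype(np.float32);print(cv2.boxPoints(cv2.minAreaRect(q)))
for p in((170,462),(260,476)): print(ray(T,p[0]/8+340-.4,p[1]/8+165-.4,.018))
s=read_state();print(s['joint_positions'])
E
python3 m2.py
```

```text
jig yaw 12.074989201652276 t [0.53665597 0.2152386 ] res mm [[-2.5, 0.7], [0.3, 0.2], [1.0, 4.1], [1.4, -4.1], [0.1, -1.2], [-0.3, 0.2]]
top red 81 [[-41.0, -149.0, 48.0], [-35.0, -110.0, 71.0], [-28.0, -72.0, 88.0]]
[[-37.0, -153.0, 83.0], [-40.0, -128.0, 61.0], [-30.0, -79.0, 63.0], [-31.0, -64.0, 40.0], [-24.0, -60.0, 51.0], [-25.0, -54.0, 42.0], [-46.0, -49.0, 32.0], [-30.0, -40.0, 74.0], [-34.0, -32.0, 93.0], [-31.0, -25.0, 111.0], [-33.0, -17.0, 111.0], [-36.0, -12.0, 141.0], [-28.0, -1.0, 131.0], [-33.0, 8.0, 33.0], [-28.0, 15.0, 123.0], [-43.0, 67.0, 31.0]]
[[-33.0, -150.0, 83.0], [-30.0, -140.0, 79.0], [-29.0, -133.0, 79.0], [-31.0, -125.0, 79.0], [-29.0, -118.0, 78.0], [-30.0, -110.0, 73.0], [-28.0, -102.0, 68.0], [-36.0, -95.0, 57.0], [-38.0, -87.0, 57.0], [-37.0, -81.0, 58.0], [-31.0, -67.0, 35.0]]
side red 33 [[-38.0, -153.0, 63.0], [-32.0, -136.0, 80.0], [-25.0, -94.0, 86.0]]
[[-38.0, -147.0, 85.0], [-24.0, -105.0, 68.0], [-27.0, -78.0, 55.0], [-27.0, -64.0, 49.0], [-28.0, -59.0, 58.0], [-34.0, -54.0, 48.0], [-25.0, -47.0, 65.0], [-33.0, -40.0, 78.0], [-32.0, -37.0, 83.0], [-26.0, -31.0, 102.0], [-28.0, -25.0, 106.0], [-32.0, -17.0, 114.0], [-27.0, -14.0, 130.0], [-27.0, -11.0, 124.0]]
[[-28.0, -154.0, 84.0], [-36.0, -150.0, 87.0], [-32.0, -149.0, 85.0], [-25.0, -147.0, 82.0], [-31.0, -143.0, 84.0], [-26.0, -138.0, 84.0], [-34.0, -131.0, 80.0], [-32.0, -124.0, 79.0], [-37.0, -118.0, 76.0], [-38.0, -107.0, 69.0], [-35.0, -97.0, 65.0]]
mid [0.55168921 0.26447275] hinge [0.51456348 0.15120016]
[[ 0.36558297 -0.22122811]
 [ 0.37602416 -0.34439456]
 [ 0.47937915 -0.33563286]
 [ 0.46893796 -0.21246642]]
[ 0.43513868 -0.26279683  0.018     ]
[ 0.42862611 -0.30389818  0.018     ]
[ 5.53184961e+01  3.02735221e+01  8.21494139e+01 -1.47041535e-03
  6.76869313e+01 -1.02277344e+01]
```

Request:
{"op": "drive_tool", "data": {"steps": [[0,-1,-0.66,0,0,0,0.6225],[0,-1,-0.66,0,0,0,0.6225],[0,-1,-0.66,0,0,0,0.6225],[0,-1,-0.66,0,0,0,0.6225],[0,-1,-0.66,0,0,0,0.6225],[0,-1,-0.66,0,0,0,0.6225],[0,-1,-0.66,0,0,0,0.6225],[0,-1,-0.66,0,0,0,0.6225]]}}

```text
time_s: 0.9
position: [0.3349, 0.4469, 0.2222]
tcp_rot: [[-0.209, 0.978, -0.001], [0.978, 0.209, -0.001], [-0.0, -0.001, -1.0]]
force: [0.1, 0.4, 0.0]
opening: 0.359
grasp_force: 0.0
```

Request:
{"op": "drive_tool", "data": {"steps": [[0,-0.4,0.4,0,0,0,0],[0,-0.8,0.8,0,0,0,0],[0,-1,0.95,0,0,0,0],[0,-1,0.95,0,0,0,0],[0,-1,0.95,0,0,0,0],[0,-1,0.95,0,0,0,0]]}}

```text
time_s: 1.5
position: [0.4704, 0.3538, 0.2221]
tcp_rot: [[-0.209, 0.978, -0.002], [0.978, 0.209, -0.0], [0.0, -0.002, -1.0]]
force: [0.3, -0.5, 0.4]
opening: 0.005
grasp_force: 0.0
```

```bash
python3 - <<'E'
from h import *
c=cap('wrist');cv2.imwrite('pics/w1.png',c['color']);np.savez('w1.npz',**c)
print(-c['R'].T@c['t'],c['R'][2],c['fx'],read_state()['position'])
j=np.load('jig.npz')
for p in((25,25,50),(25,65,50)): print(proj(c,np.r_[j['R']@np.array(p[:2])/1e3+j['t'],p[2]/1e3]))
E
```

```text
[0.45388356 0.42527711 0.3843842 ] [ 0.05475697 -0.26451352 -0.96282619] 332.4423161185113 [0.46990538 0.35425234 0.22220921]
(np.float64(370.5467020655012), np.float64(281.8338824041377))
(np.float64(372.1874424650969), np.float64(249.33045439193378))
```

View pics/w1.png

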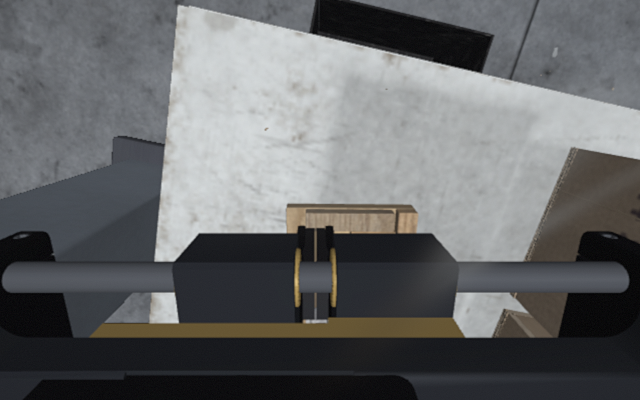

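The wrist view shows the jig's +y fence at (350,215) behind the fingers, with the dowels still hidden. I will go on towards the clamp.

Request:
{"op": "drive_tool", "data": {"steps": [[0,-0.4,0,0,0,0,0],[0,-0.8,0,0,0,0,0],[0,-1,0,0,0,0,0],[0,-1,0,0,0,0,0]]}}

```text
time_s: 1.95
position: [0.4958, 0.2351, 0.2226]
tcp_rot: [[-0.208, 0.978, -0.001], [0.978, 0.208, -0.001], [-0.0, -0.001, -1.0]]
force: [0.9, 0.2, -0.9]
opening: 0.004
grasp_force: 0.0
```

Request:
{"op": "drive_tool", "data": {"steps": [[0,-0.4,0,0,0,0,0],[0,-0.65,0,0,0,0,0],[0,-0.65,0,0,0,0,0],[0,-0.65,0,0,0,0,0]]}}

```text
time_s: 2.35
position: [0.5122, 0.1616, 0.2226]
tcp_rot: [[-0.209, 0.978, -0.001], [0.978, 0.209, 0.001], [0.001, -0.0, -1.0]]
force: [-0.4, 0.0, 0.5]
opening: 0.007
grasp_force: 0.0
```

```bash
python3 - <<'E'
from h import *
c=cap('wrist');cv2.imwrite('pics/w2.png',c['color']);np.savez('w2.npz',**c)
print(-c['R'].T@c['t'],c['R'][2],c['fx'],read_state()['position'])
j=np.load('jig.npz')
for p in((25,25,50),(25,65,50),(75,100,34),(-75,100,18),(-1,2,23)): print(np.round(proj(c,np.r_[j['R']@np.array(p[:2])/1e3+j['t'],p[2]/1e3])))
E
```

```text
[0.4953472  0.23285561 0.3849642 ] [ 0.05658192 -0.26334421 -0.96304118] 332.4423161185113 [0.51216422 0.16188072 0.22260924]
[379. 101.]
[381.  57.]
[432.  20.]
[277.  23.]
[348. 123.]
```

View pics/w2.png

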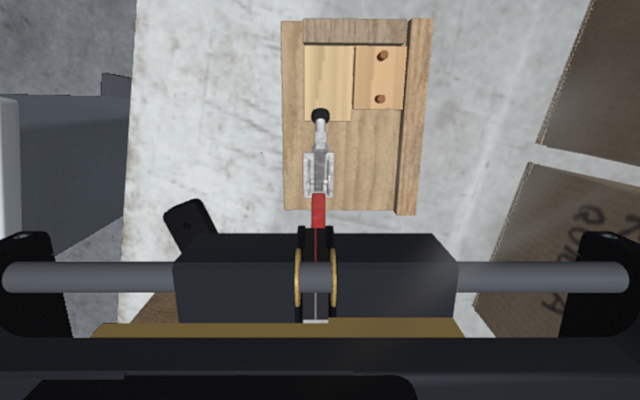

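The wrist view shows the whole jig, with dowel tips at (381,55) and (379,98), each within 3 px of my prediction. The clamp's foot screw is at (320,115) and the handle points to -y. I will refine the jig fit with these.

```bash
python3 - <<'E'
from h import *
c=dict(np.load('w2.npz'))
g=c['color'];hsv=cv2.cvtColor(g,cv2.COLOR_BGR2HSV)
for (x,y) in((381,55),(379,98)):
    q=hsv[y-9:y+10,x-9:x+10].astype(int); m=(q[...,2]<175)&(q[...,1]>q[...,1].mean()+15)
    n,l,s,ce=cv2.connectedComponentsWithStats(m.astype(np.uint8)); k=1+s[1:,4].argmax(); print('dowel',s[k],ce[k]+[x-9,y-9])
pts=[((381.5,54.5),(25,65,50)),((379,97.5),(25,25,50)),((281,21.5),(-75,100,18)),((433,18),(75,100,34)),((415,214.5),(75,-100,34)),((284,209.5),(-75,-100,18))]
A=np.array([ray(c,*p,q[2]/1e3)[:2] for p,q in pts]);B=np.array([q[:2] for _,q in pts])/1e3
a0,b0=A.mean(0),B.mean(0);H=(B-b0).T@(A-a0);yaw=np.arctan2(H[0,1]-H[1,0],H[0,0]+H[1,1])
R=np.array([[np.cos(yaw),-np.sin(yaw)],[np.sin(yaw),np.cos(yaw)]]);t=a0-R@b0
print('yaw',np.degrees(yaw),t,((A-(B@R.T+t))*1e3).round(1).tolist(),'mid',R@[.025,.045]+t,'dowelmid',A[:2].mean(0))
np.savez('jig2.npz',R=R,t=t,yaw=yaw)
p=np.array(read_state()['position']);h=np.r_[R@[-.035,-.058]+t,.046]
print('tcp rel hinge',np.r_[R.T@(p-h)[:2],(p-h)[2]])
E
```

```text
dowel [ 5  5 11 10 71] [382.36619718  55.12676056]
dowel [ 5  6 10  8 61] [379.83606557  98.54098361]
yaw 11.866303848649842 [0.5373825  0.21807258] [[-0.9, -0.6], [-1.3, 0.6], [2.7, -0.6], [-0.5, -0.9], [-1.1, 0.5], [1.2, 0.9]] mid [0.55259496 0.26725165] dowelmid [0.55148215 0.26728478]
tcp rel hinge [-0.00123402  0.00819455  0.17660924]
```

Request:
{"op": "drive_tool", "data": {"steps": [[0,0,0.01,0.4,0,0,0],[0,0,0.01,0.75,0,0,0],[0,0,0.01,0.93,0,0,0],[0,0,0.01,0.93,0,0,0]]}}

```text
time_s: 2.8
position: [0.5108, 0.1619, 0.1079]
tcp_rot: [[-0.211, 0.977, -0.008], [0.977, 0.211, -0.0], [0.001, -0.008, -1.0]]
force: [-0.9, 0.4, -0.8]
opening: 0.004
grasp_force: 0.0
```

Request:
{"op": "drive_tool", "data": {"steps": [[0,0.13,0,0.024,0,0,0],[0,0.2,0,0.07,0,0,0],[0,0.27,0,0.13,0,0,0],[0,0.325,0,0.195,0,0,0],[0,0.37,0,0.27,0,0,0],[0,0.395,0,0.32,0,0,0],[0,0.415,0,0.375,0,0,0],[0,0.43,0,0.435,0,0,0]]}}

```text
time_s: 3.6
position: [0.5035, 0.2108, 0.0581]
tcp_rot: [[-0.208, 0.978, 0.0], [0.978, 0.208, 0.0], [0.0, 0.0, -1.0]]
force: [0.3, 0.7, 1.7]
opening: 0.007
grasp_force: 0.8
```

Request:
{"op": "drive_tool", "data": {"steps": [[0,0.01,0,0.03,0,0,0],[0,0.01,0,0.05,0,0,0],[0,0.01,0,0.06,0,0,0],[0,0.01,0,0.07,0,0,0]]}}

```text
time_s: 4.0
position: [0.5025, 0.2117, 0.052]
tcp_rot: [[-0.208, 0.978, -0.001], [0.978, 0.208, -0.0], [0.0, -0.001, -1.0]]
force: [-5.3, 0.3, 23.3]
opening: 0.007
grasp_force: 11.7
```

```bash
python3 - <<'E'
from h import *
s=read_state();print(s['force'],s['position'])
c=cap('side');cv2.imwrite('pics/s2.png',cv2.resize(c['color'][90:190,260:400],None,fx=5,fy=5,interpolation=cv2.INTER_CUBIC))
E
```

```text
[-5.25669183  0.29658476 23.25120695] [0.50254622 0.21167466 0.05202633]
```

View pics/s2.png

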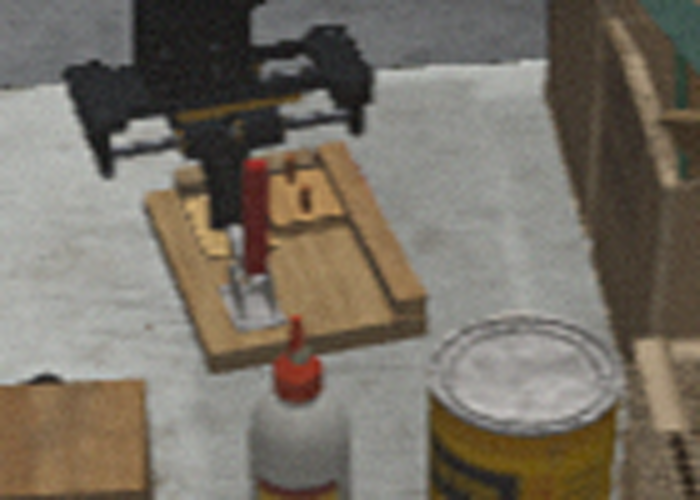

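The side crop shows the handle upright at (255,215) and the arm flat on the floor. The tip is at z 0.052, as it should be when closed, with 23 N down. The clamp is closed, so now I lift and travel.

Request:
{"op": "drive_tool", "data": {"steps": [[0,0,0,-0.3,0,0,0],[0,0,0,-0.7,0,0,0],[30,0,0,-1,0,0,0],[70,0,0,-1,0,0,0]]}}

```text
time_s: 4.45
position: [0.5063, 0.2123, 0.1752]
tcp_rot: [[-0.209, 0.978, 0.01], [0.978, 0.209, 0.002], [-0.0, 0.01, -1.0]]
force: [0.5, 0.5, 0.4]
opening: 0.114
grasp_force: 0.0
```

Request:
{"op": "drive_tool", "data": {"steps": [[70,0,0,-0.4,0,0,0],[70,-0.2,-0.08,-0.8,0,0,0],[70,-0.6,-0.25,-0.85,0,0,0],[70,-1,-0.42,-0.85,0,0,0]]}}

```text
time_s: 4.85
position: [0.4807, 0.0902, 0.2735]
tcp_rot: [[-0.211, 0.977, 0.003], [0.977, 0.211, -0.001], [-0.001, 0.003, -1.0]]
force: [-0.1, -0.7, -0.4]
opening: 0.467
grasp_force: 0.0
```

Request:
{"op": "drive_tool", "data": {"steps": [[70,-0.4,-0.17,0,0,0,0],[70,-0.8,-0.34,0,0,0,0],[70,-1,-0.42,0,0,0,0]]}}

```text
time_s: 5.15
position: [0.4541, -0.0394, 0.2711]
tcp_rot: [[-0.206, 0.978, -0.003], [0.978, 0.206, -0.0], [0.001, -0.003, -1.0]]
force: [0.4, -0.1, -0.1]
opening: 0.736
grasp_force: 0.0
```

Request:
{"op": "drive_tool", "data": {"steps": [[70,-0.4,-0.17,0,0,0,0],[70,-0.8,-0.34,0,0,0,0],[70,-1,-0.42,0,0,0,0]]}}

```text
time_s: 5.45
position: [0.4302, -0.1673, 0.2711]
tcp_rot: [[-0.206, 0.979, -0.002], [0.979, 0.206, 0.0], [0.001, -0.002, -1.0]]
force: [0.0, -0.2, -0.3]
opening: 0.799
grasp_force: 0.0
```

Request:
{"op": "drive_tool", "data": {"steps": [[70,-0.4,-0.17,0,0,0,0],[70,-0.8,-0.34,0,0,0,0],[70,-1,-0.42,0,0,0,0]]}}

```text
time_s: 5.75
position: [0.406, -0.2955, 0.2709]
tcp_rot: [[-0.206, 0.979, -0.002], [0.979, 0.206, 0.001], [0.001, -0.002, -1.0]]
force: [0.5, -0.2, -0.6]
opening: 0.802
grasp_force: 0.0
```

Request:
{"op": "drive_tool", "data": {"steps": [[70,-0.35,-0.03,0.2,0,0,0.08],[70,-0.69,-0.05,0.4,0,0,0.16],[70,-0.69,-0.05,0.4,0,0,0.251],[70,-0.69,-0.05,0.4,0,0,0.251],[70,-0.69,-0.05,0.4,0,0,0.251]]}}

```text
time_s: 6.25
position: [0.4183, -0.3739, 0.2233]
tcp_rot: [[0.163, 0.987, -0.002], [0.987, -0.163, 0.002], [0.002, -0.002, -1.0]]
force: [0.2, 0.1, 0.4]
opening: 0.801
grasp_force: 0.0
```

```bash
python3 - <<'E'
from h import *
c=cap('wrist');cv2.imwrite('pics/w3.png',c['color']);np.savez('w3.npz',**c)
print(read_state()['position'],read_state()['tcp_rot'])
for p in((.4351,-.2628,.02),(.4286,-.3039,.02)): print(np.round(proj(c,p)))
E
```

```text
[ 0.41857847 -0.37377085  0.22394325] [[ 1.62623730e-01  9.86687838e-01 -7.94957294e-04]
 [ 9.86687710e-01 -1.62622835e-01  1.08493390e-03]
 [ 9.41212880e-04 -9.60810591e-04 -9.99999095e-01]]
[315.  60.]
[315. 102.]
```

View pics/w3.png

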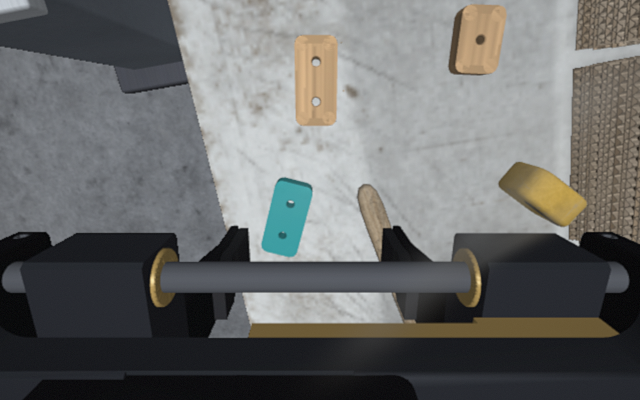

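The wrist view shows the long roof upright in frame, with holes at (316,62) and (316,101). The single-hole short board is at (480,40). Predicted and seen holes agree within 2 px.

```bash
python3 - <<'E'
from h import *
c=dict(np.load('w3.npz'));g=cv2.cvtColor(c['color'],cv2.COLOR_BGR2HSV).astype(int)
m=(g[...,0]>5)&(g[...,0]<20)&(g[...,1]>75);m[:30]=0;m[130:]=0;m[:,:285]=0;m[:,345:]=0
cs=max(cv2.findContours(m.astype(np.uint8),0,1)[0],key=cv2.contourArea);print(cv2.minAreaRect(cs))
s=read_state();R=np.array(s['tcp_rot']);p=np.array(s['position'])
W=cloud(c);q=W[m];q=q[abs(q[:,2]-.02)<.004];r=cv2.minAreaRect(q[:,:2].astype(np.float32));print('depth rect',r,np.nanmedian(q[:,2]))
a,b=[ray(c,*x,.02) for x in((316,61.5),(316,101))];mid=(a+b)/2;print(a,b,np.linalg.norm(a-b),'yaw',np.degrees(np.arctan2(-(a-b)[0],(a-b)[1])))
for t in(mid,np.r_[r[0],.02]): print(t,'tool delta',R.T@(np.r_[t[:2],.004]-p)/.12)
E
```

```text
((315.5, 79.5), (89.0, 41.0), 90.0)
depth rect ((0.432107150554657, -0.2827519178390503), (0.08836324512958527, 0.04272547736763954), 80.2073974609375) 0.020153082182016877
[ 0.43579135 -0.26404247  0.02      ] [ 0.4294613  -0.30266769  0.02      ] 0.03914048216613026 yaw -9.307121043060173
[ 0.43262632 -0.28335508  0.02      ] tool delta [ 0.76074689 -0.00526249  1.83358312]
[ 0.43210715 -0.28275192  0.02      ] tool delta [ 0.76500275 -0.01034874  1.83359201]
```

Request:
{"op": "drive_tool", "data": {"steps": [[70,0.4,0,0.2,0,0,0],[70,0.762,-0.008,0.5,0,0,0],[70,0.762,-0.008,0.8,0,0,0],[70,0.762,-0.008,1,0,0,0],[70,0.762,-0.008,1,0,0,0]]}}

```text
time_s: 6.8
position: [0.4317, -0.2814, 0.1024]
tcp_rot: [[0.162, 0.987, -0.004], [0.987, -0.162, 0.004], [0.004, -0.005, -1.0]]
force: [0.2, 0.1, 0.4]
opening: 0.803
grasp_force: 0.0
```

Request:
{"op": "drive_tool", "data": {"steps": [[70,0,0,0.25,0,0,0],[70,0,0,0.5,0,0,0],[70,0,0,0.7,0,0,0],[70,0,0,0.8,0,0,0],[70,0,0,0.82,0,0,0],[70,0,0,0.83,0,0,0]]}}

```text
time_s: 7.4
position: [0.4339, -0.2851, 0.0057]
tcp_rot: [[0.165, 0.986, 0.001], [0.986, -0.165, -0.002], [-0.001, 0.002, -1.0]]
force: [0.6, 0.1, -0.6]
opening: 0.808
grasp_force: 0.0
```

Request:
{"op": "drive_tool", "data": {"steps": [[30,0,0.0,0.01,0,0,0],[30,0,0,0.01,0,0,0],[30,0,0,0.01,0,0,0],[30,0,0,0.01,0,0,0],[30,0,0,0.01,0,0,0],[30,0,0,0.01,0,0,0]]}}

```text
time_s: 8.0
position: [0.4333, -0.2846, 0.0039]
tcp_rot: [[0.165, 0.986, 0.0], [0.986, -0.165, -0.0], [-0.0, 0.001, -1.0]]
force: [-0.1, -0.8, 4.0]
opening: 0.508
grasp_force: 30.0
```

```bash
python3 -c "
from h import *
s=read_state();print(s['position'],s['tcp_rot'],s['grasp_force'],s['opening']*87)"
```

```text
[ 0.43333333 -0.28457453  0.00385871] [[ 1.65459054e-01  9.86216542e-01  4.83202126e-04]
 [ 9.86216576e-01 -1.65458818e-01 -4.94901068e-04]
 [-4.08129568e-04  5.58427809e-04 -9.99999761e-01]] 29.99742239713669 44.172513049624435
```

Request:
{"op": "drive_tool", "data": {"steps": [[30,0,0,-0.1,0,0,0],[30,0,0,-0.3,0,0,0],[30,0,0,-0.55,0,0,0],[30,0,0,-0.8,0,0,0],[30,0,0,-1,0,0,0]]}}

```text
time_s: 8.5
position: [0.4332, -0.2844, 0.1255]
tcp_rot: [[0.165, 0.986, 0.001], [0.986, -0.165, -0.001], [-0.001, 0.001, -1.0]]
force: [0.8, -0.7, 0.1]
opening: 0.502
grasp_force: 30.0
```

Request:
{"op": "drive_tool", "data": {"steps": [[30,0,0,-0.25,0,0,0],[30,0,0,-0.5,0,0,0],[30,0,0,-0.75,0,0,0],[30,0,0,-1,0,0,0],[30,0,0,-1,0,0,0]]}}

```text
time_s: 9.0
position: [0.4349, -0.286, 0.248]
tcp_rot: [[0.165, 0.986, 0.007], [0.986, -0.165, -0.007], [-0.006, 0.008, -1.0]]
force: [0.6, 0.4, -0.1]
opening: 0.501
grasp_force: 30.0
```

Request:
{"op": "drive_tool", "data": {"steps": [[30,0.2,0,-0.15,0,0,0],[30,0.45,0.02,-0.25,0,0,0],[30,0.75,0.04,-0.25,0,0,0],[30,1,0.05,-0.25,0,0,0]]}}

```text
time_s: 9.4
position: [0.4583, -0.1652, 0.273]
tcp_rot: [[0.166, 0.986, -0.001], [0.986, -0.166, 0.001], [0.001, -0.001, -1.0]]
force: [0.5, -0.6, -0.3]
opening: 0.506
grasp_force: 30.0
```

Request:
{"op": "drive_tool", "data": {"steps": [[30,0.3,0.02,0,0,0,0],[30,0.6,0.03,0,0,0,0],[30,0.9,0.04,0,0,0,0],[30,1,0.05,0,0,0,0]]}}

```text
time_s: 9.8
position: [0.4835, -0.0465, 0.2725]
tcp_rot: [[0.162, 0.987, -0.003], [0.987, -0.162, 0.002], [0.001, -0.003, -1.0]]
force: [-0.5, -1.0, -1.2]
opening: 0.503
grasp_force: 30.0
```

Request:
{"op": "drive_tool", "data": {"steps": [[30,0.3,0.02,0,0,0,0],[30,0.6,0.03,0,0,0,0],[30,0.9,0.04,0,0,0,0],[30,1,0.05,0,0,0,0]]}}

```text
time_s: 10.2
position: [0.5101, 0.0697, 0.2727]
tcp_rot: [[0.163, 0.987, -0.001], [0.987, -0.163, 0.001], [0.0, -0.001, -1.0]]
force: [-1.0, -0.3, -0.8]
opening: 0.503
grasp_force: 30.0
```

Request:
{"op": "drive_tool", "data": {"steps": [[30,0.3,0.02,0,0,0,-0.05],[30,0.6,0.03,0,0,0,-0.1],[30,0.9,0.05,0,0,0,-0.17],[30,1,0.06,0,0,0,-0.249],[30,1,0.06,0,0,0,-0.249],[30,1,0.06,0,0,0,-0.249]]}}

```text
time_s: 10.8
position: [0.5371, 0.1836, 0.2728]
tcp_rot: [[-0.203, 0.979, -0.002], [0.979, 0.203, -0.001], [-0.001, -0.002, -1.0]]
force: [0.0, 0.1, 0.1]
opening: 0.499
grasp_force: 30.0
```

```bash
python3 - <<'E'
from h import *
c=cap('wrist');cv2.imwrite('pics/w4.png',c['color']);np.savez('w4.npz',**c)
s=read_state();print(s['position'])
j=np.load('jig2.npz')
for p in((25,25,50),(25,65,50)): print(np.round(proj(c,np.r_[j['R']@np.array(p[:2])/1e3+j['t'],p[2]/1e3]),1))
E
```

```text
[0.53706469 0.18333733 0.27295211]
[345.3 113.1]
[346.2  75.5]
```

View pics/w4.png

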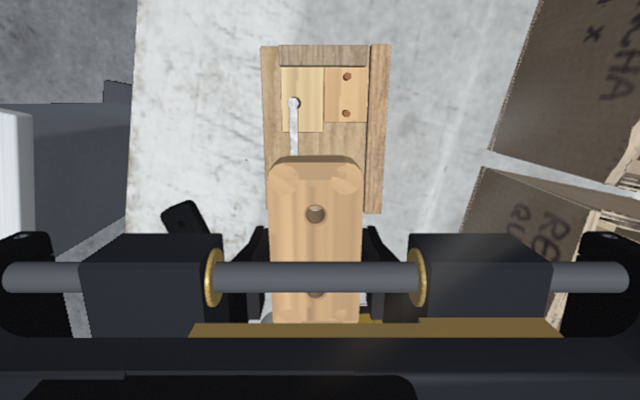

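The wrist view shows the roof held with holes at (316,213) and (316,291), the clamp arm flat, and dowel tips at (346,76) and (346,113), matching the jig fit. I will compute the shift from these.

```bash
python3 - <<'E'
from h import *
c=dict(np.load('w4.npz'));g=cv2.cvtColor(c['color'],cv2.COLOR_BGR2HSV).astype(int)
s=read_state();R=np.array(s['tcp_rot']);p=np.array(s['position'])
def cen(x,y,w,f):
    q=g[y-w:y+w+1,x-w:x+w+1];n,l,st,ce=cv2.connectedComponentsWithStats(f(q).astype(np.uint8));k=1+st[1:,4].argmax();return ce[k]+[x-w,y-w],st[k]
h,st=cen(316,213,14,lambda q:q[...,2]<150);print('hole',h,st)
W=cloud(c);top=np.nanmedian(W[180:200,300:335,2]);print('roof top z',top,'tcp z',p[2])
H=ray(c,*h,top); print('hole in tool',R.T@(H-p))
e=ray(c,316,157,top-.0);print('edge in tool',R.T@(e-p))
d=[cen(x,y,8,lambda q:(q[...,2]<185)&(q[...,1]>q[...,1].mean()+15)) for x,y in((346,76),(346,113))];print(d)
D=[ray(c,*x[0],.05) for x in d];mid=(D[0]+D[1])/2;v=D[0]-D[1];print(mid,np.linalg.norm(v),np.degrees(np.arctan2(-v[0],v[1])))
j=np.load('jig2.npz');m2=j['R']@[.025,.045]+j['t'];print('m2',m2)
for m in(mid[:2],m2):print('dowel mid in tool mm',(R.T@np.r_[m-p[:2],0])[:2]*1e3)
E
```

```text
hole [315.21518987 215.59493671] [  4   9  20  16 237]
roof top z 0.2890962079528767 tcp z 0.27295211440960415
hole in tool [ 0.02188445 -0.00139791 -0.01616   ]
edge in tool [ 0.04933437 -0.00107683 -0.01618314]
[(array([346.975,  75.925]), array([ 6,  5,  7,  7, 40], dtype=int32)), (array([345.87179487, 112.87179487]), array([ 5,  5,  7,  7, 39], dtype=int32))]
[0.55334556 0.26734369 0.05      ] 0.0393229289448333 11.429980870480678
m2 [0.55259496 0.26725165]
dowel mid in tool mm [78.95938599 32.97782391]
dowel mid in tool mm [79.02147161 32.22415115]
```

Request:
{"op": "drive_tool", "data": {"steps": [[30,0.25,0.1,0,0,0,0],[30,0.5,0.2,0,0,0,0],[30,0.638,0.27,0.1,0,0,0],[30,0.638,0.27,0.4,0,0,0],[30,0.638,0.27,0.7,0,0,0],[30,0.638,0.27,0.9,0,0,0],[30,0.638,0.27,0.9,0,0,0]]}}

```text
time_s: 11.55
position: [0.55, 0.2642, 0.1606]
tcp_rot: [[-0.204, 0.979, -0.01], [0.979, 0.204, -0.004], [-0.001, -0.011, -1.0]]
force: [-0.5, -0.5, 0.2]
opening: 0.504
grasp_force: 30.0
```

Request:
{"op": "drive_tool", "data": {"steps": [[30,0,0,0.15,0,0,0],[30,0,0,0.3,0,0,0],[30,0,0,0.45,0,0,0],[30,0,0,0.5,0,0,0],[30,0,0,0.5,0,0,0],[30,0,0,0.5,0,0,0]]}}

```text
time_s: 12.15
position: [0.5543, 0.2663, 0.1066]
tcp_rot: [[-0.205, 0.979, 0.002], [0.979, 0.205, 0.0], [0.0, 0.002, -1.0]]
force: [0.6, 0.2, 0.4]
opening: 0.503
grasp_force: 30.0
```

```bash
python3 - <<'E'
from h import *
s=read_state();R=np.array(s['tcp_rot']);p=np.array(s['position']);j=np.load('jig2.npz')
roof=p+R@[.0018,0,.004];jr=np.r_[j['R'].T@(roof[:2]-j['t']),roof[2]];print(p,R[:,0],'roof in jig mm',jr*1e3)
c=cap('side');np.savez('s3.npz',**c)
cv2.imwrite('pics/s3.png',cv2.resize(c['color'][95:170,280:370],None,fx=8,fy=8,interpolation=cv2.INTER_CUBIC))
E
```

```text
[0.55432418 0.26631849 0.10657356] [-2.05243746e-01  9.78710889e-01  5.52861185e-06] roof in jig mm [ 26.50908554  45.53121983 102.5735819 ]
```

View pics/s3.png

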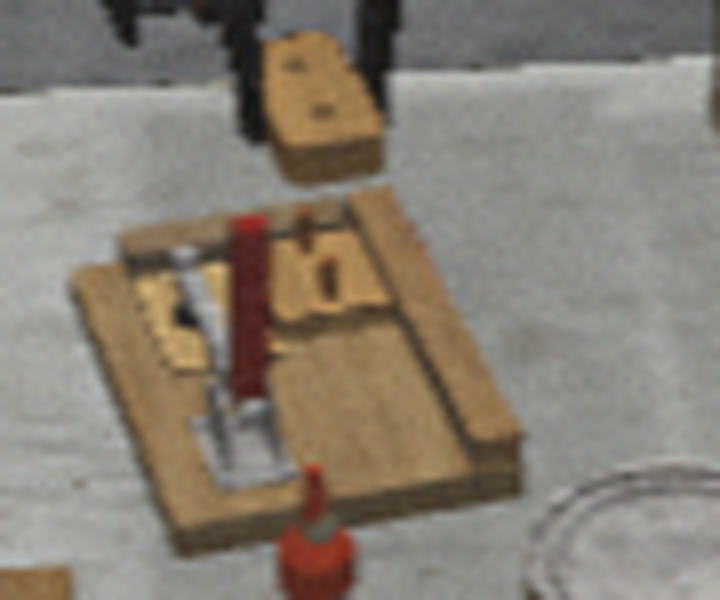

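The side crop shows both the roof's holes at (294,66), (323,112) and the dowel tips at (304,212), (328,260), so one camera can compare them directly.

```bash
python3 - <<'E'
from h import *
c=dict(np.load('s3.npz'));j=np.load('jig2.npz')
f=lambda p:(p[0]/8+280-.44,p[1]/8+95-.44)
H=np.array([ray(c,*f(p),.1226) for p in((294,65),(323,111))]);D=np.array([ray(c,*f(p),.05) for p in((304,212),(328,260))])
for n,X in(('holes',H),('dowels',D)):
    v=X[0]-X[1];print(n,X.mean(0),np.linalg.norm(v),np.degrees(np.arctan2(-v[0],v[1])))
print('roof-dowel in jig mm',j['R'].T@(H.mean(0)-D.mean(0))[:2]*1e3)
E
```

```text
holes [0.55673989 0.27013014 0.1226    ] 0.04010204927453776 14.091533665594492
dowels [0.55834831 0.26907723 0.05      ] 0.040037742559517156 11.345984490221342
roof-dowel in jig mm [-1.35754019  1.36114779]
```

Request:
{"op": "drive_tool", "data": {"steps": [[30,-0.007,-0.003,0.1,0,0,0],[30,-0.007,-0.003,0.2,0,0,0],[30,-0.007,-0.003,0.28,0,0,0],[30,-0.007,-0.003,0.32,0,0,0],[30,-0.007,-0.003,0.335,0,0,0],[30,-0.007,-0.003,0.335,0,0,0],[30,-0.007,-0.003,0.335,0,0,0],[30,-0.007,-0.003,0.335,0,0,0]]}}

```text
time_s: 13.0
position: [0.5536, 0.2656, 0.0656]
tcp_rot: [[-0.206, 0.979, 0.001], [0.979, 0.206, 0.0], [0.0, 0.001, -1.0]]
force: [0.3, 0.3, 1.2]
opening: 0.502
grasp_force: 30.0
```

```bash
python3 - <<'E'
from h import *
s=read_state();R=np.array(s['tcp_rot']);p=np.array(s['position']);j=np.load('jig2.npz')
roof=p+R@[.0018,0,.004];jr=np.r_[j['R'].T@(roof[:2]-j['t']),roof[2]];print(p,R[:,0],'roof in jig mm',jr*1e3,s['force'])
c=cap('side');np.savez('s4.npz',**c);W=cloud(c)
J=W.copy();J[...,:2]=(W[...,:2]-j['t'])@j['R'];m=(abs(J[...,0]-25)<15)&(abs(J[...,1]-45)<35)&(J[...,2]>.06)&(J[...,2]<.1);print('top z',np.median(J[m][:,2]),m.sum())
cv2.imwrite('pics/s4.png',cv2.resize(c['color'][95:170,280:370],None,fx=8,fy=8,interpolation=cv2.INTER_CUBIC))
E
```

```text
[0.55356229 0.26563948 0.06563845] [-2.05854423e-01  9.78582626e-01  4.04103541e-05] roof in jig mm [25.61847372 45.02352472 61.63852338] [0.33775314 0.25930161 1.15329838]
top z nan 0
  return _methods._mean(a, axis=axis, dtype=dtype,
  ret = ret.dtype.type(ret / rcount)
```

View pics/s4.png

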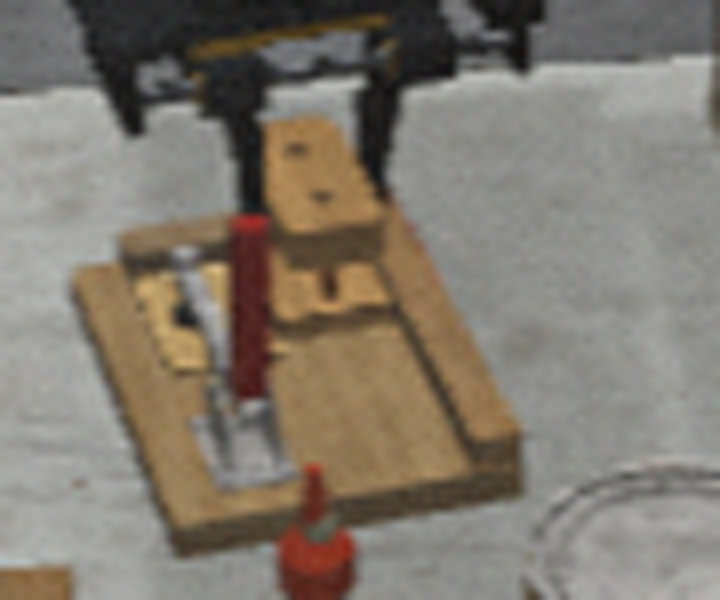

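The side crop shows the roof level above the dowels, with holes at (295,149), (320,196) and the dowel still visible below at (328,285), so it is not touching. I will do one last offset check and hand in if it is good.

```bash
python3 - <<'E'
from h import *
c=dict(np.load('s4.npz'));j=np.load('jig2.npz')
f=lambda p:(p[0]/8+280-.44,p[1]/8+95-.44)
H=np.array([ray(c,*f(p),.0816) for p in((295,149),(320,196))]);D=np.array([.55834831,.26907723])
d=j['R'].T@(H.mean(0)[:2]-D)*1e3;print(d)
if np.hypot(*d)<3.5: print(order.hand_in())
E
```

```text
[-2.71795916  1.40313734]
the job is handed in; nothing more can be done
None
```

The job is handed in, with no verdict returned: the clamp is closed, and the long roof is held level about 11.6 mm above the dowel tips, centred within roughly 1 to 3 mm by two separate estimates.

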